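# Tare the parts scale with its nested cups

## Task

On the blue dial scale, nest the parts cups in size order: the yellow middle cup inside the wide blue cup that stands on the pan, and the slim orange cup inside the yellow one, all standing fully down on the pan. Then, with the pointer settled, tare the scale: turn the dial's bezel until the tip of the black pointer lies on the red zero mark, and let go. Leave the other things on the bench where they are.

Things in the scene. Friction and masses are not known exactly. Their poses are not given: they have to be found in the camera images.
- dial: Fixed frame of the scale's dial. Origin: dial centre, on the bezel's axis, at the bezel's underside. z: the axis, out of the face, which slopes 0.35 rad towards the robot; x: up the slope (12 o'clock as the robot sees it); y: to 9 o'clock. White face radius 60 mm (top at z 5 mm) and black bezel ring, radius 60 to 80 mm (top at z 11 mm), turn together. Drum below: radius 84 mm.
- handle_mid (a point): Middle of the fixed steel carrying handle, an 8 mm bar that arches over the dial from 3 to 9 o'clock (along the dial's y, at x = 0). Bar centre at dial z 50 mm, legs at y = +-99 mm. A finger pushing a stud cannot be carried past the bar without lifting out.
- bezel (a joint): Angle of the bezel, rad: clockwise turn of the red zero mark from the dial's x axis (12 o'clock). Turns either way without a stop in practice (+-12.6), stays where it is left, friction about 0.12 N m.
- pointer (a joint): Angle of the pointer, rad: clockwise turn of the pointer's tip from the dial's x axis. 0 with an empty pan, grows with the load on the pan by about 8.5 rad per kg.
- zero_mark (a point): Point on the middle of the red zero mark (8 mm wide, radius 40 to 59 mm on the white face), 52 mm from the axis, at the pointer's height (dial z 8 mm). Coincides with pointer_tip when the scale reads zero.
- pointer_tip (a point): Point at the tip of the black pointer (3 mm wide), 52 mm from the axis, dial z 8 mm.
- stud0 (a point): Centre of the top end of a bezel stud (upright aluminium finger post, 14 mm diameter, standing 21 mm above the bezel ring, 69 mm from the dial's axis, 45 degrees clockwise from the zero mark). Turns with the bezel.
- stud1 (a point): Centre of the top end of a bezel stud (upright aluminium finger post, 14 mm diameter, standing 21 mm above the bezel ring, 69 mm from the dial's axis, 135 degrees clockwise from the zero mark). Turns with the bezel.
- stud2 (a point): Centre of the top end of a bezel stud (upright aluminium finger post, 14 mm diameter, standing 21 mm above the bezel ring, 69 mm from the dial's axis, 225 degrees clockwise from the zero mark). Turns with the bezel.
- stud3 (a point): Centre of the top end of a bezel stud (upright aluminium finger post, 14 mm diameter, standing 21 mm above the bezel ring, 69 mm from the dial's axis, 315 degrees clockwise from the zero mark). Turns with the bezel.
- pan_top (a point): Centre of the upper face of the round aluminium pan (flat radius 70 mm, rim 6 mm high). The pan is sprung and sinks straight down about 28 mm per kg (18 mm at most). It lies 200 mm from the dial's centre along the dial's y; its height is about 125 mm above the bench when empty.
- cup_wide: Blue round open cup, standing on the pan. 90 mm outside diameter at the rim, 83 mm at the foot, 60 mm high, walls 4 mm, floor 5 mm thick. Origin: centre of its underside, z up. 110 to 225 g.
- cup_middle: Yellow round open cup, standing on the bench. 66 mm outside diameter at the rim, 61 mm at the foot, 82 mm high, walls 4 mm, floor 5 mm. Origin: centre of its underside, z up. 75 to 155 g.
- cup_slim: Orange round open cup, standing on the bench. 48 mm outside diameter at the rim, 44 mm at the foot, 104 mm high, walls 4 mm, floor 5 mm. Origin: centre of its underside, z up. 50 to 100 g.
- solder_reel: Bystander: solder reel standing on its flange, 64 mm diameter, 50 mm high. Origin under its centre.
- enclosure: Bystander: open black plastic box, 100 x 70 x 28 mm. Origin under its centre.
- glue_stick: Bystander: upright glue stick, 28 mm diameter, 95 mm high. Origin under its centre.

How it is judged:
By the outcome, as a careful person would: the job done as asked, in the order asked, and still so for the second after the job is handed in, with the robot touching nothing.
It also fails if it takes over 67 s, if anything falls off the work surface, if the arm or the gripper's body presses on something with over 40 N, if the wrist force passes 120 N, or if a joint passes its speed limit or range.

## Robot

A 7-joint arm with a two-finger parallel gripper is mounted at the origin on the work surface. World frame = base frame: x ahead of the robot, y to its left, z up, the work surface at z = 0. Lengths are in m, angles in rad, forces in N, time in s.
With the tool pointing down it reaches from about 0.425 to 1.025 m from the base axis. Payload 3.6 kg.
Tool frame: the origin (TCP) lies on the centre line of the jaws, within the pads' length; the fingertips stand 17 mm ahead of it and the grasp point (between the pads) lies 2 mm behind it; z points along the fingers, y is the line along which they close (so a half turn about z gives the same grasp; the last joint's range is limited). The gripper opens to 85 mm and grips with 20 to 120 N. Pads are 22 mm wide; open, the fingers measure 114 mm over their backs; the gripper's body (76 mm by 85 mm) begins 54 mm behind the grasp point. The pads swing forward as they close: fully open they stand 13 mm farther back than shut.
Start: joints at [-1.28, 0.591, 0.048, 1.609, -0.033, 0.943, -0.034], TCP at [0.272, 0.672, 0.248] pointing down, gripper open.
Joint ranges: [-2.69, 2.69], [-0.47, 2.24], [-1.27, 1.36], [0.19, 2.51], [-1.53, 4.68], [0.08, 2.07], [-3.09, 3.09]. Speed limits (rad/s): [2.57, 2.57, 3.14, 3.14, 3.14, 3.14, 3.14].

## Interface

Orientations are given as a unit quaternion [w, x, y, z].
In Python, from bench import bot, eyes, hand_in gives the robot as it stands. The module is installed in compiled form; this text tells all that it offers.
- The arm moves only by the tool send_rows, never from a script. Its argument "steps" is a list of rows, each a list of 3 entries, a list of its own where there are three numbers: the shift along the tool's x, y, z scaled (see below), then the turn about the tool's z scaled (see below), then the opening, from -1 (shut) to 1 (fully open). A call has 1 to 10 rows; each row is the pose to reach, as a shift and turn from the pose commanded when the call began, along the tool's axes at that moment, turning the shorter way round; what a row does not reach only later rows make up. The controller multiplies each number of a shift by 0.5 m and each number of a turn by pi rad. A row lasts 1/8 s, in which the tool goes at most 62.5 mm and 10.7 degrees, less where a joint would pass 70% of its speed; a pose out of reach is approached as far as the arm can. A call with a number of a shift or a turn outside -1 to 1 is refused whole. A call with a gripper value outside its range is refused whole. The fingers move at their own pace and stop on an object; "force" is the grip in N (left out, the last holds). Time passes only in rows, so rows that repeat a pose let the fingers close. It gives the time, the measured TCP pose, the force, the opening and the grip force at its end, in the units of the state.
- bot.state(): the state, without advancing time (a new reading comes with each control period).
- eyes.camera(name): name is "side" or "top"; returns a dict with "img" (384x512x3 uint8, red, green, blue), "camera_matrix" (3x3 intrinsics, pixels), "R" (3x3) and "t" (3): a world point X has camera coordinates R X + t. Camera axes: x right, y down, z forward; pixel columns grow to the right and rows downward; lengths in m; the calibration is good to about 2 mm. A picture is of the moment at which its call begins. There is no depth.
- hand_in(): hands the job in; it is judged then, once.
The state is a dict: "t": time; "joint_pos": joint angles; "qvel": joint speeds; "effort": joint torques, N m; "position": TCP position; "tool_rot": TCP orientation; "wrist_force": force on the tool from outside, world axes, zero at the start; "ft_torque": the same for the moment, N m; "width": finger opening in m; "grasp_force": force on a finger pad.
Only numpy, scipy, OpenCV 4.12 (cv2) and the standard library are available. Lean on these libraries where they do the work, as an engineer would, in place of code of your own. Each camera call takes 0.05 s, during which the arm holds its last target. There are 200 camera calls.

## Working session

There is one attempt and no reset: what is moved stays moved. The work goes in short steps, Python scripts to look and compute and a tool call to move; the robot and the scene stay as the last step left them, time stands still between calls to the robot, and variables do not carry over. Pictures are saved under pics/ and viewed, at most 10 in all, crops included, and the job is handed in when it is done.

Besides the shell and the picture viewer there is one more tool, called as name(argument=value, ...) on one line, values as JSON. send_rows: Moves the arm, as the interface text tells. Shifts and turns lie within -1 to 1; 1 stands for 0.5 m of shift or pi rad of turn. Its arguments: {"type":"object","properties":{"steps":{"type":"array","items":{"type":"array"}},"force":{"type":"number"}},"required":["steps"]}

```bash
mkdir -p pics; ls; cat > h.py <<'E'
import numpy as np, cv2
from bench import bot, eyes, hand_in
from scipy.spatial.transform import Rotation as Ro
def cam(n):
    return eyes.camera(n)
def save(c,name): cv2.imwrite('pics/'+name,cv2.cvtColor(c['img'],cv2.COLOR_RGB2BGR))
def proj(c,X):
    X=np.atleast_2d(X); p=(c['camera_matrix']@(c['R']@X.T+np.array(c['t']).reshape(3,1))).T
    return p[:,:2]/p[:,2:]
def ray(c,uv):
    d=np.linalg.solve(c['camera_matrix'],np.array([uv[0],uv[1],1.])); R=np.array(c['R'])
    return -R.T@np.array(c['t']).ravel(), R.T@d/np.linalg.norm(d)
def onplane(c,uv,z):
    o,d=ray(c,uv); return o+d*(z-o[2])/d[2]
def tri(c1,u1,c2,u2):
    o1,d1=ray(c1,u1);o2,d2=ray(c2,u2)
    s=np.linalg.lstsq(np.c_[d1,-d2],o2-o1,rcond=None)[0]
    a=o1+d1*s[0];b=o2+d2*s[1]; return (a+b)/2,np.linalg.norm(a-b)
def st():
    s=bot.state(); q=np.array(s['tool_rot']); return s,np.array(s['position']),Ro.from_quat(q[[1,2,3,0]]).as_matrix()
E
python3 - <<'E'
from h import *
for n in('side','top'):
    c=cam(n); save(c,n+'0.png'); print(n,c['camera_matrix'].tolist(),np.round(-np.array(c['R']).T@np.array(c['t']).ravel(),3),np.round(c['R'],2).tolist())
s,p,R=st();print(s['t'],p,np.round(R,3).tolist(),s['width'],s['wrist_force'])
E
```

```text
pics
side [[442.0491160631853, 0.0, 256.1128745559382], [0.0, 442.0491160631853, 190.23914824050073], [0.0, 0.0, 1.0]] [ 0.08  -0.526  0.686] [[0.74, -0.67, -0.01], [-0.4, -0.44, -0.81], [0.54, 0.6, -0.59]]
top [[357.34434482649436, 0.0, 262.4433344913132], [0.0, 357.34434482649436, 188.20014020962995], [0.0, 0.0, 1.0]] [0.516 0.052 1.035] [[0.02, -1.0, -0.03], [-0.99, -0.02, -0.1], [0.1, 0.03, -0.99]]
0.1 [0.27188295 0.67130059 0.24721836] [[-0.927, 0.375, -0.001], [0.375, 0.927, -0.002], [-0.0, -0.002, -1.0]] 0.08541920009972453 [-0.06304501 -0.18638586 -0.31587298]
```

View pics/side0.png

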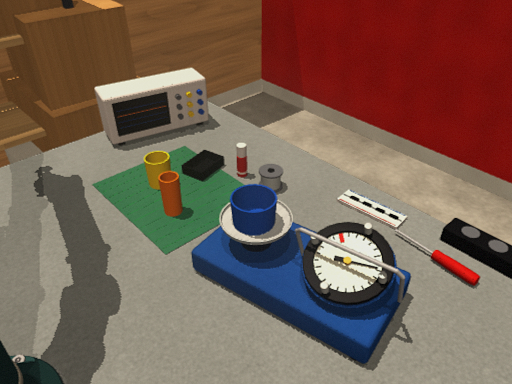

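View pics/top0.png

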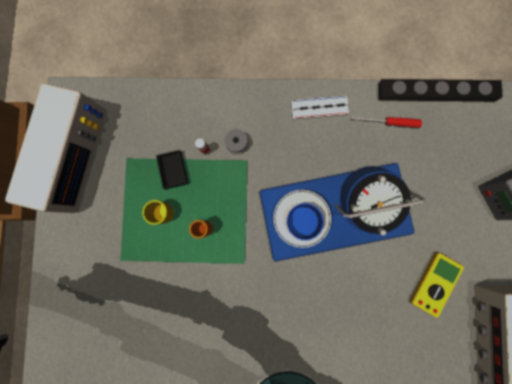

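```bash
python3 - <<'E'
from h import *
s=cv2.imread('pics/side0.png');t=cv2.imread('pics/top0.png')
def cr(im,x,y,w,h,k): return cv2.resize(im[y:y+h,x:x+w],(w*k,h*k),interpolation=cv2.INTER_CUBIC)
a=cr(s,135,140,66,83,4); b=cr(t,135,190,82,55,4); c=cr(s,215,175,80,83,4)[:, :208+0] 
d=cr(s,290,215,130,95,3); e=cr(t,265,155,160,100,3)
W=np.zeros((600,800,3),np.uint8)
W[:332,:264]=a; W[:220,264:592]=b; W[:332,592:800]=c[:, :208]
W[332:,:390][:268]=d[:268]; W[300:600,390:800][:300]=e[:, :410]
cv2.imwrite('pics/comp1.png',W)
E
```

```text
(no output)
```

View pics/comp1.png

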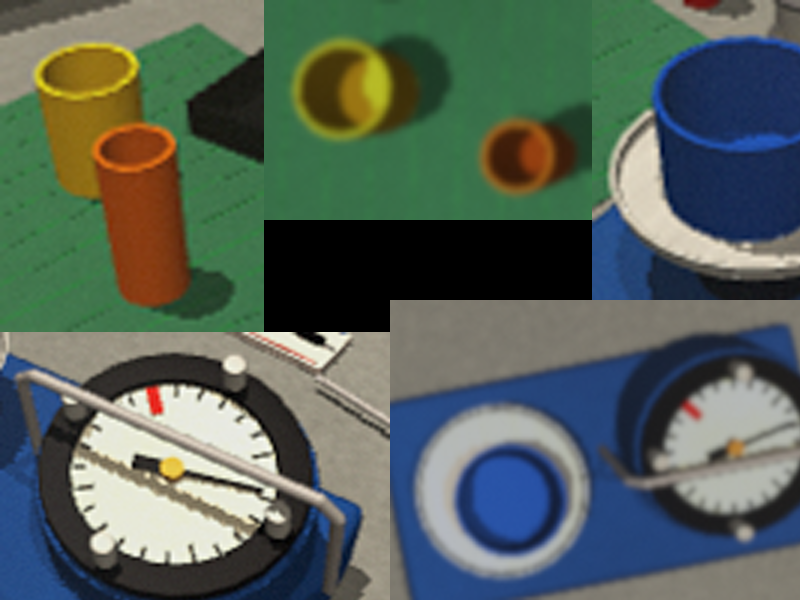

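```bash
cat > m.py <<'E'
from h import *
HUE={'y':(22,36),'o':(5,16),'b':(105,125)}
def rim(c,col,box,vth,smin=120):
    x,y,w,h=box; hsv=cv2.cvtColor(c['img'],cv2.COLOR_RGB2HSV)[y:y+h,x:x+w]
    lo,hi=HUE[col]; m=((hsv[...,0]>=lo)&(hsv[...,0]<=hi)&(hsv[...,1]>smin)&(hsv[...,2]>vth)).astype(np.uint8)
    n,l,s,_=cv2.connectedComponentsWithStats(m); k=1+np.argmax(s[1:,4]); cn=cv2.findContours((l==k).astype(np.uint8),0,1)[0]
    hull=cv2.convexHull(max(cn,key=len)); e=cv2.fitEllipse(max(cn,key=len))
    return np.array(e[0])+[x,y],e[1],cv2.boundingRect(hull)
E
python3 - <<'E'
from m import *
S=cam('side');T=cam('top')
# vertical V profiles to choose thresholds
for n,c,u,v in(('yS',S,157,158),('yT',T,154,212),('oS',S,168,177),('oT',T,199,229)):
    hsv=cv2.cvtColor(c['img'],cv2.COLOR_RGB2HSV); print(n,[tuple(map(int,hsv[v+k,u])) for k in range(-16,17,2)])
P={'yellow':((156.75,157.75),(154.5,212.2)),'orange':((168.6,177),(198.75,229)),'hub':((347.3,260),(380,204))}
for k,(a,b) in P.items(): print(k,*[np.round(x,4) for x in tri(S,a,T,b)])
for k,z in(('o',.104),('y',.082)):
    n='orange' if k=='o' else 'yellow'; print(n,onplane(S,P[n][0],z).round(4),onplane(T,P[n][1],z).round(4))
E
```

```text
yS [(23, 42, 104), (21, 37, 159), (23, 39, 151), (22, 42, 152), (26, 84, 171), (21, 224, 140), (22, 219, 143), (22, 213, 151), (22, 217, 148), (22, 224, 146), (23, 219, 161), (23, 220, 159), (22, 219, 142), (22, 218, 145), (21, 215, 145), (22, 216, 143), (22, 221, 142)]
yT [(69, 127, 110), (62, 106, 115), (35, 172, 145), (27, 206, 104), (22, 215, 71), (22, 223, 71), (21, 219, 85), (22, 225, 109), (22, 226, 123), (22, 225, 121), (22, 221, 106), (21, 219, 78), (22, 222, 62), (28, 207, 100), (38, 157, 138), (66, 119, 114), (69, 125, 112)]
oS [(21, 213, 96), (22, 220, 101), (21, 213, 104), (22, 206, 105), (22, 215, 102), (14, 224, 187), (10, 217, 140), (10, 219, 140), (11, 226, 139), (10, 225, 137), (12, 227, 180), (10, 221, 134), (10, 220, 133), (10, 224, 138), (11, 222, 138), (10, 216, 138), (11, 225, 138)]
oT [(69, 126, 111), (69, 125, 110), (68, 122, 107), (36, 114, 98), (17, 203, 128), (12, 217, 74), (10, 219, 92), (10, 226, 114), (10, 228, 115), (10, 222, 93), (11, 211, 64), (14, 212, 77), (19, 181, 128), (56, 96, 111), (69, 129, 115), (69, 125, 114), (70, 126, 113)]
yellow [0.5403 0.371  0.0775] 0.0014
orange [0.498  0.2447 0.1006] 0.0005
hub [ 0.5715 -0.2188  0.1224] 0.0012
orange [0.4957 0.24   0.104 ] [0.4979 0.2441 0.104 ]
yellow [0.5374 0.3638 0.082 ] [0.5397 0.3698 0.082 ]
```

```bash
cat > m.py <<'E'
from h import *
def comp(c,box,lo,hi,close=1):
    x,y,w,h=box; hsv=cv2.cvtColor(c['img'],cv2.COLOR_RGB2HSV)[y:y+h,x:x+w]
    m=cv2.inRange(hsv,np.array(lo),np.array(hi)); m=cv2.morphologyEx(m,cv2.MORPH_CLOSE,np.ones((close,close),np.uint8))
    n,l,s,ce=cv2.connectedComponentsWithStats(m); k=1+np.argmax(s[1:,4]); 
    cn=max(cv2.findContours((l==k).astype(np.uint8),cv2.RETR_EXTERNAL,cv2.CHAIN_APPROX_NONE)[0],key=len)
    return cn+np.array([[x,y]]),ce[k]+[x,y]
def rim(c,box,lo,hi,close=3):
    cn,_=comp(c,box,lo,hi,close); h=cv2.convexHull(cn); e=cv2.fitEllipse(h if len(h)>8 else cn); return np.array(e[0]),np.round(e[1],1),len(h)
E
python3 - <<'E'
from m import *
S=cam('side');T=cam('top')
B={'y':((140,145,40,30),(138,195,33,34),(24,120,115),(45,255,255),(25,140,90),(42,255,255)),'o':((155,165,30,30),(186,215,26,28),(12,190,155),(20,255,255),(13,140,95),(26,255,255))}
for k,(bs,bt,ls,hs,lt,ht) in B.items():
    a=rim(S,bs,ls,hs);b=rim(T,bt,lt,ht); print(k,a,b,[np.round(x,4) for x in tri(S,a[0],T,b[0])])
# blue cup: side rim, top rim
hs=cv2.cvtColor(S['img'],cv2.COLOR_RGB2HSV);ht=cv2.cvtColor(T['img'],cv2.COLOR_RGB2HSV)
print([tuple(map(int,hs[v,254])) for v in range(180,240,2)]);print([tuple(map(int,ht[221,u])) for u in range(270,336,2)])
hub=[comp(S,(335,248,26,24),(15,150,120),(32,255,255))[1],comp(T,(370,194,20,20),(15,120,100),(32,255,255))[1]]
print('hub',hub,tri(S,hub[0],T,hub[1]))
E
```

```text
y (array([156.16752625, 157.31964111]), array([13.4, 26.3]), 16) (array([154.37136841, 211.89402771]), array([24.9, 25.3]), 17) [array([0.5403, 0.3716, 0.0784]), np.float64(0.0006)]
o (array([167.64601135, 176.4462738 ]), array([11.6, 20.7]), 13) (array([198.16690063, 228.62088013]), array([18.2, 18.6]), 15) [array([0.4981, 0.2468, 0.101 ]), np.float64(0.0017)]
[(20, 36, 150), (23, 41, 154), (109, 179, 154), (110, 180, 85), (110, 176, 87), (110, 178, 90), (111, 180, 88), (111, 178, 89), (110, 173, 90), (111, 174, 88), (111, 180, 88), (111, 174, 88), (110, 181, 90), (110, 186, 85), (110, 193, 119), (110, 205, 175), (110, 198, 156), (111, 179, 80), (112, 178, 86), (111, 183, 82), (111, 174, 85), (111, 179, 84), (111, 181, 83), (110, 197, 79), (111, 178, 83), (111, 184, 83), (111, 184, 83), (110, 190, 83), (20, 44, 187), (18, 36, 199)]
[(109, 180, 132), (109, 146, 124), (109, 24, 150), (90, 5, 169), (96, 7, 186), (107, 12, 190), (90, 1, 182), (20, 22, 177), (112, 61, 150), (111, 176, 103), (110, 181, 97), (110, 188, 125), (110, 193, 164), (110, 192, 167), (110, 194, 167), (110, 191, 168), (110, 194, 167), (110, 194, 167), (110, 192, 167), (110, 194, 166), (110, 194, 166), (110, 194, 166), (110, 194, 166), (110, 193, 157), (111, 184, 93), (112, 167, 61), (111, 174, 107), (113, 57, 125), (33, 17, 166), (33, 16, 156), (107, 17, 137), (110, 148, 110), (109, 180, 126)]
hub [array([346.64444444, 260.11111111]), array([379.63636364, 204.        ])] (array([ 0.57134787, -0.21795027,  0.12165566]), np.float64(0.0006561045350951235))
```

```bash
python3 - <<'E'
from m import *
S=cam('side');T=cam('top')
a=rim(S,(222,178,64,60),(104,120,105),(116,255,255),5); 
cn,_=comp(T,(284,198,46,46),(104,90,50),(118,255,255),3); e=cv2.fitEllipse(cv2.convexHull(cn)); print('blue',a,e,cv2.boundingRect(cn))
X,_=tri(S,a[0],T,e[0]); print(X.round(4),_)
# pan outer ring
pS=rim(S,(214,180,84,75),(0,0,120),(40,70,255),3); pT=rim(T,(268,186,68,66),(0,0,135),(179,70,255),3)
P,_=tri(S,pS[0],T,pT[0]); print('pan',pS,pT,P.round(4),_)
r=cv2.minAreaRect(comp(T,(255,155,165,110),(104,120,40),(118,255,255),15)[0]); print('base',r)
bp=cv2.boxPoints(r); print([onplane(T,q,0.06).round(3).tolist() for q in bp])
H=np.array([.5713,-.2180,.1217]); d=(P-H); print('yaw y_d',np.degrees(np.arctan2(d[1],d[0])),np.linalg.norm(d[:2]))
# red mark & stud
mS=comp(S,(325,225,45,40),(0,120,100),(8,255,255))[1]; mT=comp(T,(350,175,30,30),(0,90,90),(10,255,255))[1]; print('mark',mS,mT,tri(S,mS,T,mT))
E
```

```text
blue (array([253.16220093, 198.10202026]), array([28.6, 46.8]), 27) ((304.9729309082031, 221.2197265625), (36.61532974243164, 36.91939163208008), 62.31345748901367) (287, 203, 37, 37)
[ 0.5233 -0.0247  0.1764] 3.394337978176064e-05
pan (array([264.70419312, 211.67036438]), array([ 55.6, 103.4]), 14) (array([301.55651855, 218.5092926 ]), array([56.1, 57.9]), 27) [ 0.538  -0.0265  0.1352] 0.020546210772595445
base ((336.1765441894531, 211.20590209960938), (80.5218276977539, 153.52503967285156), 75.96376037597656)
[[0.604, 0.111, 0.06], [0.714, -0.295, 0.06], [0.503, -0.343, 0.06], [0.395, 0.053, 0.06]]
yaw y_d 99.86812761955423 0.19440917299545782
mark [340.94594595 237.13513514] [365.04347826 191.04347826] (array([ 0.6025511 , -0.17889569,  0.13106831]), np.float64(0.00014335086206461608))
```

```bash
cat >> h.py <<'E'
def to(X):
    "scaled tool-axis shift from the pose now to world point X"
    s,p,R=st(); return (R.T@(np.array(X)-p)/.5).round(4), np.round(p,4)
E
python3 - <<'E'
from m import *
T=cam('top')
print(to((.540,.371,.247)))
p=onplane(T,(301.56,218.51),.127); print(p); H=np.array([.5713,-.2180,.1217]); d=(p-H)[:2]; print(np.linalg.norm(d),np.degrees(np.arctan2(d[1],d[0])))
E
```

```text
(array([-0.7225, -0.3568,  0.0025]), array([0.2721, 0.6719, 0.2482]))
[ 0.53029313 -0.02043546  0.127     ]
0.20177539741624864 101.72592028675498
```

send_rows(steps=[[[-0.7225, -0.3568, 0], 0, 1], [[-0.7225, -0.3568, 0], 0, 1], [[-0.7225, -0.3568, 0], 0, 1], [[-0.7225, -0.3568, 0], 0, 1], [[-0.7225, -0.3568, 0], 0, 1], [[-0.7225, -0.3568, 0], 0, 1], [[-0.7225, -0.3568, 0], 0, 1], [[-0.7225, -0.3568, 0], 0, 1], [[-0.7225, -0.3568, 0.12], 0, 1], [[-0.7225, -0.3568, 0.22], 0, 1]], force=30)

```text
t: 1.7
position: [0.5385, 0.3736, 0.1375]
tool_rot: [-0.0, 0.19, 0.982, 0.001]
wrist_force: [-0.1, 0.1, -1.1]
width: 0.0855
grasp_force: 0.0
```

send_rows(steps=[[[0, 0, 0.06], 0, 1], [[0, 0, 0.122], 0, 1], [[0, 0, 0.122], 0, 1], [[0, 0, 0.122], 0, -1], [[0, 0, 0.122], 0, -1], [[0, 0, 0.122], 0, -1], [[0, 0, 0.122], 0, -1], [[0, 0, 0.122], 0, -1]], force=30)

```text
t: 2.7
position: [0.541, 0.372, 0.079]
tool_rot: [0.001, 0.191, 0.982, 0.001]
wrist_force: [-1.5, -0.3, 7.0]
width: 0.0649
grasp_force: 34.0
```

send_rows(steps=[[[0, 0, -0.1], 0, -1], [[0, 0, -0.22], 0, -1], [[0, 0, -0.34], 0, -1], [[0, 0, -0.44], 0, -1], [[-0.088, -0.25, -0.44], 0, -1], [[-0.177, -0.5, -0.44], 0, -1], [[-0.265, -0.749, -0.44], 0, -1], [[-0.265, -0.749, -0.44], 0, -1], [[-0.265, -0.749, -0.44], 0, -1], [[-0.265, -0.749, -0.44], 0, -1]])

```text
t: 3.95
position: [0.5225, -0.0056, 0.2974]
tool_rot: [0.0, 0.191, 0.982, 0.0]
wrist_force: [1.4, -0.1, -1.2]
width: 0.0649
grasp_force: 34.6
```

```bash
python3 - <<'E'
from m import *
s,p,R=st(); print(p,s['width'],s['grasp_force'],s['wrist_force'])
S=cam('side');save(S,'s1.png')
E
```

```text
[ 0.52248202 -0.00560844  0.29735381] 0.06492009885345562 34.58714942098595 [ 1.38118558 -0.12033664 -1.23180776]
```

View pics/s1.png

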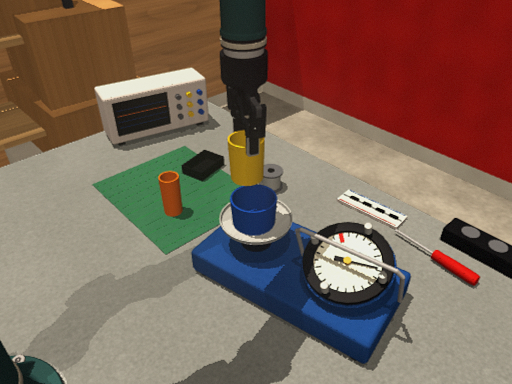

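send_rows(steps=[[[0, 0, 0], 0, -1], [[0, 0, 0], 0, -1]])

```text
t: 4.25
position: [0.5231, -0.0024, 0.2972]
tool_rot: [-0.0, 0.19, 0.982, 0.0]
wrist_force: [0.0, 0.3, -1.3]
width: 0.0649
grasp_force: 34.6
```

```bash
python3 - <<'E'
from h import *
print(to((.5233,-.0247,.2)))
E
```

```text
(array([-0.0172, -0.0414,  0.1944]), array([ 0.5231, -0.0024,  0.2972]))
```

send_rows(steps=[[[-0.017, -0.0415, 0], 0, -1], [[-0.017, -0.0415, 0], 0, -1], [[-0.017, -0.0415, 0.05], 0, -1], [[-0.017, -0.0415, 0.1], 0, -1], [[-0.017, -0.0415, 0.14], 0, -1], [[-0.017, -0.0415, 0.17], 0, -1], [[-0.017, -0.0415, 0.17], 0, -1]])

```text
t: 5.12
position: [0.5227, -0.0248, 0.2113]
tool_rot: [-0.001, 0.19, 0.982, -0.0]
wrist_force: [0.4, -0.5, -2.3]
width: 0.0648
grasp_force: 34.6
```

```bash
python3 - <<'E'
from h import *
print(to((.5233,-.0247,.2)))
s=st()[0];print(s['wrist_force'],s['grasp_force'])
S=cam('side');T=cam('top')
cr=lambda im,x,y,w,h,k: cv2.resize(im[y:y+h,x:x+w,::-1],(w*k,h*k),interpolation=cv2.INTER_CUBIC)
cv2.imwrite('pics/s2.png',np.hstack([cr(S['img'],200,120,100,130,4),cr(T['img'],260,160,90,130,4)]))
E
```

```text
(array([-0.001 ,  0.0006,  0.0227]), array([ 0.5227, -0.0248,  0.2113]))
[ 0.3982279  -0.47021725 -2.31320227] 34.60527531104162
```

View pics/s2.png

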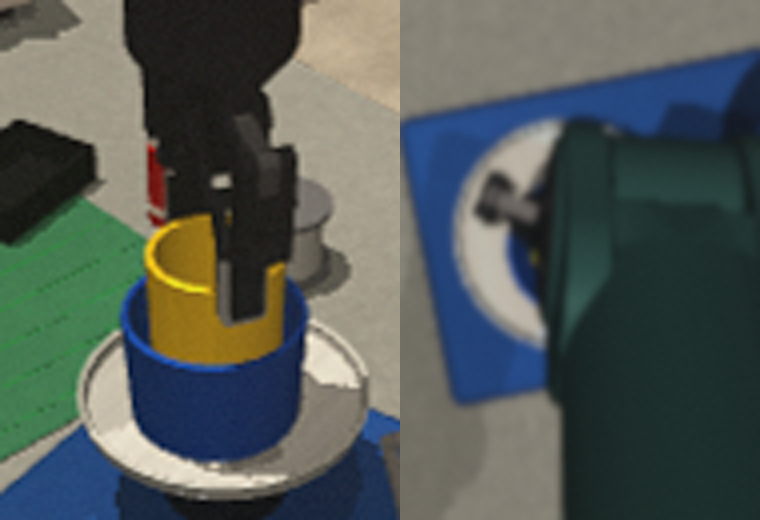

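send_rows(steps=[[[0, 0, 0.01], 0, -1], [[0, 0, 0.02], 0, -1], [[0, 0, 0.02], 0, -1]])

```text
t: 5.6
position: [0.5236, -0.0259, 0.2023]
tool_rot: [0.0, 0.191, 0.982, 0.0]
wrist_force: [0.3, -0.7, -0.6]
width: 0.0648
grasp_force: 34.7
```

send_rows(steps=[[[0, 0, 0.006], 0, -1], [[0, 0, 0.006], 0, -1], [[0, 0, 0.006], 0, -0.2], [[0, 0, 0.006], 0, 0.7], [[0, 0, 0.006], 0, 1], [[0, 0, 0.006], 0, 1], [[0, 0, -0.08], 0, 1], [[0, 0, -0.2], 0, 1], [[0, 0, -0.2], 0, 1]])

```text
t: 6.72
position: [0.5266, -0.0263, 0.307]
tool_rot: [0.005, 0.191, 0.982, 0.001]
wrist_force: [0.6, 0.1, -0.8]
width: 0.0855
grasp_force: 0.0
```

```bash
python3 - <<'E'
from h import *
print(to((.498,.2455,.3)),st()[0]['wrist_force'],st()[0]['width'])
E
```

```text
(array([0.2574, 0.4822, 0.0137]), array([ 0.5266, -0.0263,  0.307 ])) [ 0.58935515  0.11237635 -0.83314058] 0.08546830776008847
```

send_rows(steps=[[[0.08, 0.16, 0], 0, 1], [[0.17, 0.33, 0], 0, 1], [[0.251, 0.483, 0], 0, 1], [[0.251, 0.483, 0], 0, 1], [[0.251, 0.483, 0], 0, 1], [[0.251, 0.483, 0.1], 0, 1], [[0.251, 0.483, 0.22], 0, 1], [[0.251, 0.483, 0.3], 0, 1], [[0.251, 0.483, 0.3], 0, 1]])

```text
t: 7.85
position: [0.4947, 0.2434, 0.1488]
tool_rot: [-0.003, 0.191, 0.982, -0.003]
wrist_force: [-0.3, 0.1, 0.7]
width: 0.0856
grasp_force: 0.0
```

```bash
python3 - <<'E'
from m import *
print(to((.498,.2455,.1)),st()[0]['wrist_force'],st()[0]['width'])
S=cam('side');T=cam('top');print(S['img'].shape)
a=rim(S,(225,150,60,60),(24,120,115),(45,255,255));b=rim(T,(284,195,46,46),(24,120,80),(45,255,255)); print(a,b,tri(S,a[0],T,b[0]))
cr=lambda im,x,y,w,h,k: cv2.resize(im[y:y+h,x:x+w,::-1],(w*k,h*k),interpolation=cv2.INTER_CUBIC)
cv2.imwrite('pics/s3.png',np.hstack([cr(S['img'],200,140,100,130,4),cr(T['img'],260,160,90,130,4)]))
E
```

```text
(array([-0.0051,  0.0072,  0.0974]), array([0.4947, 0.2434, 0.1488])) [-0.30941198  0.06391925  0.65754415] 0.0856417490640971
(384, 512, 3)
(array([254.60296631, 188.13267517]), array([21.1, 35.5]), 20) (array([307.12942505, 220.88874817]), array([28.1, 28.5]), 20) (array([ 0.52416452, -0.02761805,  0.20098976]), np.float64(0.0006181671303582686))
```

View pics/s3.png

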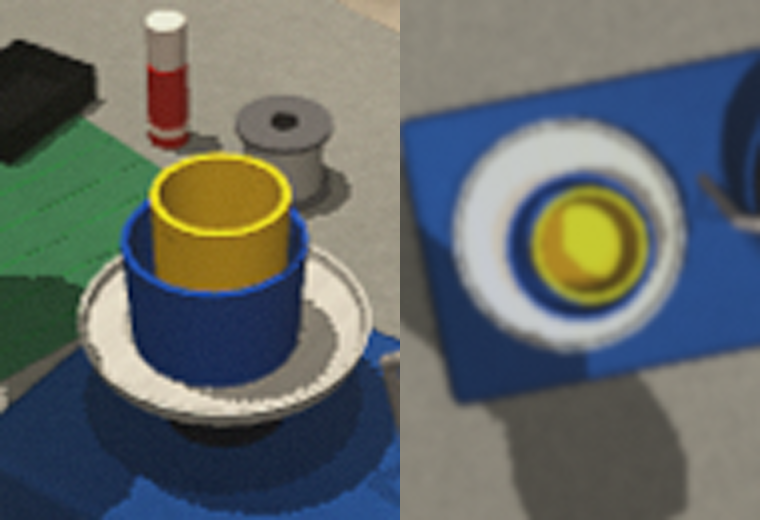

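send_rows(steps=[[[0, 0.004, 0], 0, 1], [[-0.003, 0.004, 0.05], 0, 1], [[-0.003, 0.004, 0.096], 0, 1], [[-0.003, 0.004, 0.096], 0, 1], [[-0.003, 0.004, 0.096], 0, -1], [[-0.003, 0.004, 0.096], 0, -1], [[-0.003, 0.004, 0.096], 0, -1], [[-0.003, 0.004, 0.096], 0, -1], [[-0.003, 0.004, 0.096], 0, -1]], force=30)

```text
t: 9.07
position: [0.5008, 0.2465, 0.1059]
tool_rot: [0.001, 0.191, 0.982, 0.001]
wrist_force: [-0.2, -0.8, 5.6]
width: 0.0465
grasp_force: 30.0
```

send_rows(steps=[[[0, 0, -0.1], 0, -1], [[0, 0, -0.22], 0, -1], [[0, 0, -0.34], 0, -1], [[0, 0, -0.46], 0, -1], [[-0.06, -0.12, -0.48], 0, -1], [[-0.12, -0.24, -0.48], 0, -1], [[-0.18, -0.36, -0.48], 0, -1], [[-0.25, -0.49, -0.48], 0, -1], [[-0.25, -0.49, -0.48], 0, -1], [[-0.25, -0.49, -0.48], 0, -1]])

```text
t: 10.32
position: [0.5233, -0.0306, 0.3448]
tool_rot: [0.0, 0.194, 0.981, -0.0]
wrist_force: [-0.4, 0.9, -0.5]
width: 0.0467
grasp_force: 31.5
```

send_rows(steps=[[[0, 0, 0], 0, -1], [[0, 0, 0], 0, -1]])

```text
t: 10.58
position: [0.5236, -0.0257, 0.3443]
tool_rot: [-0.0, 0.19, 0.982, 0.0]
wrist_force: [0.4, 0.5, -0.5]
width: 0.0463
grasp_force: 31.5
```

```bash
python3 - <<'E'
from m import *
print(to((.5242,-.0276,.25)),st()[0]['wrist_force'],st()[0]['width'])
S=cam('side')
cn,ce=comp(S,(215,90,75,110),(5,150,60),(20,255,255),3); x,y,w,h=cv2.boundingRect(cn); b=cn[cn[:,0,1]>y+h-8][:,0]; print(x,y,w,h)
lo=[b[:,0].min(),b[:,0].max()]; print('foot bottom px',lo,y+h)
cr=lambda im,x,y,w,h,k: cv2.resize(im[y:y+h,x:x+w,::-1],(w*k,h*k),interpolation=cv2.INTER_CUBIC)
cv2.imwrite('pics/s4.png',cr(S['img'],190,70,120,150,4))
s,p,R=st()
for dx in(-.003,0,.003): # foot centre prediction for cup offsets in tool x
    q=p+R[:,0]*dx; q[2]=p[2]-.106; print(dx,proj(S,q+[[0,0,0],[0,0,.04]]).round(1).tolist())
E
```

```text
(array([-0.0026, -0.0032,  0.1886]), array([ 0.5236, -0.0257,  0.3443])) [ 0.38107017  0.54068769 -0.48489411] 0.04630371381679474
238 114 28 66
foot bottom px [np.int64(239), np.int64(264)] 180
-0.003 [[255.0, 170.9], [254.8, 152.1]]
0 [[253.4, 171.3], [253.2, 152.4]]
0.003 [[251.9, 171.6], [251.6, 152.7]]
```

View pics/s4.png

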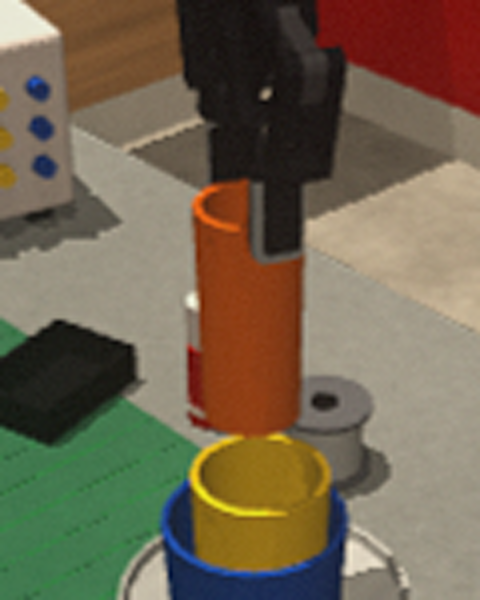

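send_rows(steps=[[[-0.0056, -0.003, 0], 0, -1], [[-0.0056, -0.003, 0.04], 0, -1], [[-0.0056, -0.003, 0.09], 0, -1], [[-0.0056, -0.003, 0.14], 0, -1], [[-0.0056, -0.003, 0.18], 0, -1], [[-0.0056, -0.003, 0.21], 0, -1], [[-0.0056, -0.003, 0.222], 0, -1], [[-0.0056, -0.003, 0.222], 0, -1], [[-0.0056, -0.003, 0.222], 0, -1]])

```text
t: 11.75
position: [0.5264, -0.0303, 0.234]
tool_rot: [0.001, 0.191, 0.982, 0.0]
wrist_force: [-0.2, 0.5, -0.9]
width: 0.0467
grasp_force: 31.5
```

send_rows(steps=[[[0, 0, 0.008], 0, -1], [[0, 0, 0.01], 0, -1], [[0, 0, 0.01], 0, -1], [[0, 0, 0.01], 0, -1]])

```text
t: 12.25
position: [0.5262, -0.0301, 0.2285]
tool_rot: [0.0, 0.191, 0.982, 0.0]
wrist_force: [0.1, -0.0, 1.4]
width: 0.0467
grasp_force: 31.5
```

send_rows(steps=[[[0, 0, 0], 0, -0.2], [[0, 0, 0], 0, 0.4], [[0, 0, 0], 0, 0.8], [[0, 0, 0], 0, 0.8], [[0, 0, -0.06], 0, 0.8], [[0, 0, -0.16], 0, 0.8], [[0, 0, -0.26], 0, 0.8], [[0.2, 0.1, -0.26], 0, 0.8], [[0.3, 0.4, -0.26], 0, 0.8], [[0.3, 0.4, -0.26], 0, 0.8]])

```text
t: 13.5
position: [0.4693, 0.1419, 0.3588]
tool_rot: [0.001, 0.192, 0.981, 0.0]
wrist_force: [0.5, 0.5, 0.8]
width: 0.077
grasp_force: 0.0
```

send_rows(steps=[[[0, 0.1, 0], 0, 0], [[0, 0.15, 0], 0, -0.3], [[0, 0.15, 0], 0, -0.3], [[0, 0.15, 0], 0, -0.3]])

```text
t: 14.0
position: [0.498, 0.2079, 0.3579]
tool_rot: [-0.0, 0.193, 0.981, -0.001]
wrist_force: [0.1, -0.5, 0.6]
width: 0.03
grasp_force: 0.0
```

```bash
python3 - <<'E'
from m import *
print(to((.5242,-.0276,.35)),st()[0]['wrist_force'],st()[0]['width'])
S=cam('side');T=cam('top')
cr=lambda im,x,y,w,h,k: cv2.resize(im[y:y+h,x:x+w,::-1],(w*k,h*k),interpolation=cv2.INTER_CUBIC)
a=cr(S['img'],215,145,80,100,3);b=cr(T['img'],265,155,160,100,3);d=cr(S['img'],290,215,130,100,4)
W=np.zeros((600,800,3),np.uint8); W[:300,:240]=a;W[300:600,:480]=b[:, :480]; W[:400,270:790][:300]=d[:300]; W[300:400,480:790]=d[300:400,210:520]
cv2.imwrite('pics/s5.png',W); save(S,'sideB.png');save(T,'topB.png')
E
```

```text
(array([-0.2266, -0.4163,  0.0167]), array([0.498 , 0.2079, 0.3579])) [ 0.11634398 -0.52234443  0.58384162] 0.030010245551003855
```

View pics/s5.png

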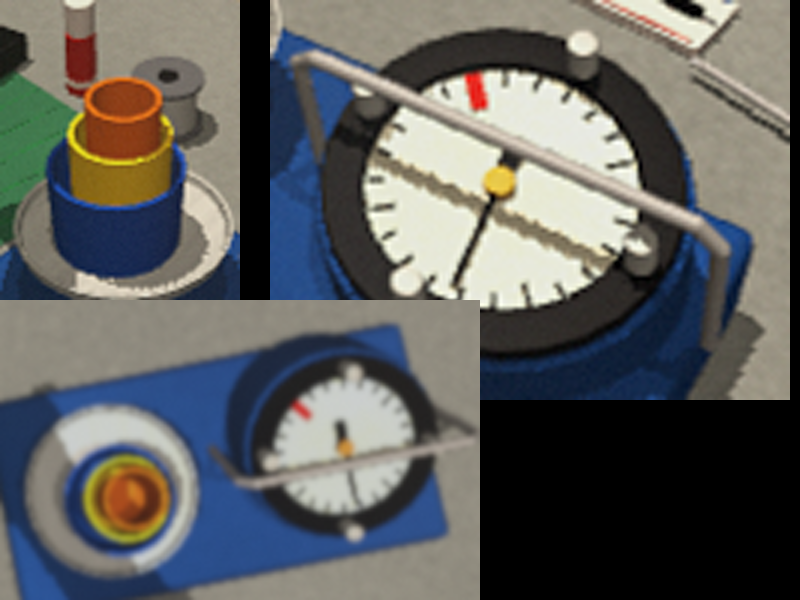

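```bash
cat > dial.py <<'E'
from m import *
def frame(yaw): # yaw = direction of h (up-slope, horizontal)
    h=np.array([np.cos(yaw),np.sin(yaw),0]);u=np.array([0,0,1.]);c,s=np.cos(.35),np.sin(.35)
    return np.c_[c*h+s*u,np.cross(u,h),-s*h+c*u]
E
python3 - <<'E'
from dial import *
S=cam('side');T=cam('top')
st_={'far':((368.25,225.5),(382.3,178.3)),'9':((315,238.25),(354.3,207.7)),'near':((324.5,283.75),(383,232.3)),'tip':((336.75,286.75),(384,223.3)),'mark':((340.95,237.13),(365.04,191.04)),'hub':((346.64,260.11),(379.64,204.0))}
Q={k:tri(S,*[v[0]],T,v[1])[0] for k,v in st_.items()}
for k,v in st_.items(): print(k,*[np.round(x,4) for x in tri(S,v[0],T,v[1])])
# studs: far & near opposite -> centre ; 
cen=(Q['far']+Q['near'])/2; print('far-near mid',cen, np.linalg.norm(Q['far']-Q['near']))
n=np.cross(Q['near']-Q['far'],Q['9']-Q['far']); n*=np.sign(n[2])/np.linalg.norm(n); print('normal',n,'tilt',np.arccos(n[2]),'yaw h',np.degrees(np.arctan2(-n[1],-n[0])))
for yaw in(9.9,11.7,12.5):
    F=frame(np.radians(yaw)); print(yaw)
    for k in Q:
        o=cen-F[:,2]*.032; q=F.T@(Q[k]-o); print(k,q.round(4),'ang cw',round(np.degrees(np.arctan2(-q[1],q[0])),1),np.hypot(q[0],q[1]).round(4))
E
```

```text
far [ 0.6316 -0.2127  0.1638] 0.001
9 [ 0.5603 -0.1513  0.1357] 0.0014
near [ 0.5008 -0.2265  0.1204] 0.0021
tip [ 0.524  -0.2352  0.1024] 0.0033
mark [ 0.6026 -0.1789  0.1311] 0.0002
hub [ 0.5713 -0.218   0.1217] 0.0006
far-near mid [ 0.56621562 -0.21957272  0.1421078 ] 0.1385357165010312
normal [-0.3204606   0.06087099  0.94530404] tilt 0.33227088929397525 yaw h -10.755114834130824
9.9
far [ 0.0691 -0.0045  0.0299] ang cw 3.7 0.0692
9 [0.0034 0.0683 0.024 ] ang cw -87.2 0.0684
near [-0.0691  0.0045  0.0341] ang cw -176.3 0.0692
tip [-0.0552 -0.0082  0.0099] ang cw 171.6 0.0558
mark [0.0364 0.0338 0.007 ] ang cw -42.9 0.0497
hub [-0.002   0.0007  0.011 ] ang cw -160.4 0.0021
11.7
far [ 0.0689 -0.0065  0.03  ] ang cw 5.4 0.0692
9 [0.0054 0.0681 0.0232] ang cw -85.5 0.0683
near [-0.0689  0.0065  0.034 ] ang cw -174.6 0.0692
tip [-0.0554 -0.0068  0.0099] ang cw 173.0 0.0559
mark [0.0374 0.0325 0.0066] ang cw -41.0 0.0495
hub [-0.002   0.0005  0.011 ] ang cw -164.6 0.0021
12.5
far [ 0.0688 -0.0074  0.03  ] ang cw 6.2 0.0692
9 [0.0063 0.068  0.0229] ang cw -84.7 0.0683
near [-0.0688  0.0074  0.034 ] ang cw -173.8 0.0692
tip [-0.0555 -0.0061  0.01  ] ang cw 173.7 0.0559
mark [0.0378 0.0319 0.0064] ang cw -40.1 0.0494
hub [-0.002   0.0005  0.011 ] ang cw -166.6 0.002
```

```bash
cat >> dial.py <<'E'
F=frame(np.radians(11.7)); O=np.array([.5662,-.2196,.1421])-F[:,2]*.032+[0,0,.003]
def tool(th,lift=0):
    th=np.radians(th); P=O+F@[.069*np.cos(th),-.069*np.sin(th),.026]; return P+[0,0,-.006+.017+lift]
E
python3 - <<'E'
from dial import *
s,p,R=st(); print('O',O,'q',np.round(s['joint_pos'],2),p)
for th in(5.4,-20,-45,-72,23,-52): print(th,tool(th).round(4))
print('to above',to(tool(5.4,.1)), 'tool y ang',np.degrees(np.arctan2(R[1,1],R[0,1])))
E
```

```text
O [ 0.57694475 -0.21737487  0.11504007] q [-0.54  0.24  0.08  1.91 -0.02  1.    0.73] [0.49805909 0.20860371 0.35838886]
5.4 [ 0.6327 -0.2125  0.174 ]
-20 [ 0.6231 -0.1837  0.1727]
-45 [ 0.6032 -0.1621  0.1672]
-72 [ 0.5745 -0.1509  0.1578]
23 [ 0.6321 -0.2335  0.1722]
-52 [ 0.5963 -0.1578  0.165 ]
to above (array([-0.5674, -0.6779,  0.1692]), array([0.4981, 0.2086, 0.3584])) tool y ang 67.80995634530332
```

send_rows(steps=[[[-0.07, -0.085, 0], -0.04, -0.39], [[-0.14, -0.17, 0], -0.08, -0.39], [[-0.21, -0.255, 0], -0.13, -0.39], [[-0.28, -0.34, 0], -0.18, -0.39], [[-0.35, -0.425, 0], -0.22, -0.39], [[-0.42, -0.51, 0], -0.27, -0.39], [[-0.49, -0.59, 0], -0.32, -0.39], [[-0.567, -0.678, 0], -0.361, -0.39], [[-0.567, -0.678, 0], -0.361, -0.39], [[-0.567, -0.678, 0], -0.361, -0.39]])

```text
t: 15.45
position: [0.6331, -0.2104, 0.3581]
tool_rot: [-0.0, -0.365, 0.931, 0.001]
wrist_force: [0.7, -0.0, 0.1]
width: 0.0261
grasp_force: 0.0
```

send_rows(steps=[[[0, 0, 0], 0, -0.39], [[0, 0, 0], 0, -0.39]])

```text
t: 15.7
position: [0.6336, -0.2085, 0.3585]
tool_rot: [0.0, -0.367, 0.93, 0.0]
wrist_force: [0.3, -0.3, -0.2]
width: 0.0261
grasp_force: 0.0
```

```bash
python3 - <<'E'
from dial import *
s,p,R=st(); print('q',np.round(s['joint_pos'],2),p,'tool y ang',np.degrees(np.arctan2(R[1,1],R[0,1])),s['width'])
a=to(tool(5.4))[0]; print('to',a)
for th in np.linspace(5.4,-72,10): print(round(th,1),(R.T@(tool(th)-tool(5.4))/.5).round(3).tolist())
E
```

```text
q [ 0.22  0.42  0.05  1.63 -0.02  1.09  2.59] [ 0.6336462  -0.2084556   0.35853265] tool y ang 133.07190801681656 0.026084351167716725
to [ 0.007  -0.0047  0.369 ]
5.4 [0.0, 0.0, 0.0]
-3.2 [-0.011, 0.017, -0.0]
-11.8 [-0.02, 0.036, 0.001]
-20.4 [-0.025, 0.056, 0.003]
-29.0 [-0.028, 0.076, 0.006]
-37.6 [-0.028, 0.097, 0.01]
-46.2 [-0.025, 0.117, 0.014]
-54.8 [-0.019, 0.136, 0.02]
-63.4 [-0.01, 0.153, 0.026]
-72.0 [0.001, 0.169, 0.033]
```

send_rows(steps=[[[0.007, -0.0047, 0.08], 0, -0.39], [[0.007, -0.0047, 0.16], 0, -0.39], [[0.007, -0.0047, 0.24], 0, -0.39], [[0.007, -0.0047, 0.3], 0, -0.39], [[0.007, -0.0047, 0.33], 0, -0.39], [[0.007, -0.0047, 0.33], 0, -0.39]])

```text
t: 16.45
position: [0.6324, -0.2137, 0.1927]
tool_rot: [-0.001, -0.366, 0.93, 0.0]
wrist_force: [-0.1, 0.2, 0.0]
width: 0.0261
grasp_force: 0.0
```

```bash
python3 - <<'E'
from dial import *
print(to(tool(5.4)))
S=cam('side');T=cam('top')
cr=lambda im,x,y,w,h,k: cv2.resize(im[y:y+h,x:x+w,::-1],(w*k,h*k),interpolation=cv2.INTER_CUBIC)
cv2.imwrite('pics/s6.png',cr(S['img'],290,150,130,140,4))
E
```

```text
(array([-0.0021,  0.0013,  0.0375]), array([ 0.6324, -0.2137,  0.1927]))
```

View pics/s6.png

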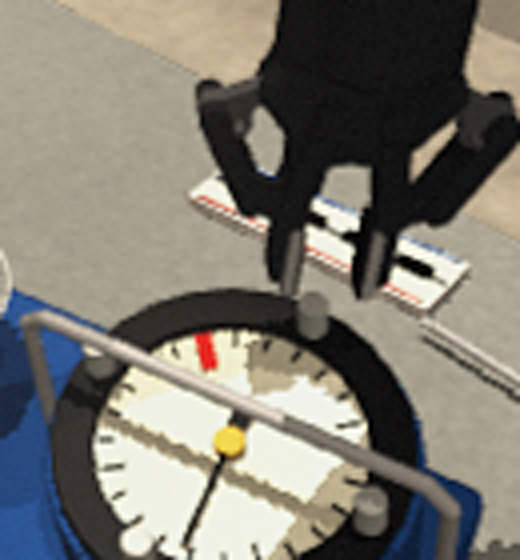

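```bash
python3 - <<'E'
from dial import *
S=cam('side'); T=cam('top'); s,p,R=st()
for c,n in((S,'S'),(T,'T')):
    print(n,'tip',proj(c,p-[0,0,.017]).round(1),'jawL/R tips',proj(c,p-[0,0,.017]+np.outer([.013,.0275,-.013,-.0275],R[:,1])).round(1).tolist(),'stud',proj(c,[.6316,-.2127,.1638]).round(1))
cv2.imwrite('pics/t6.png',cv2.resize(T['img'][140:240,320:430,::-1],None,fx=5,fy=5,interpolation=cv2.INTER_CUBIC))
E
```

```text
S tip [[370.8 219.5]] jawL/R tips [[363.4, 219.1], [355.1, 218.7], [378.2, 219.8], [386.5, 220.2]] stud [[368.  225.6]]
T tip [[385.1 176.5]] jawL/R tips [[381.1, 180.1], [376.7, 184.2], [389.0, 172.9], [393.5, 168.9]] stud [[382.5 178.2]]
```

send_rows(steps=[[[0, 0.006, 0], 0, -0.39], [[0, 0.006, 0.012], 0, -0.39], [[0, 0.006, 0.024], 0, -0.39], [[0, 0.006, 0.024], 0, -0.39]])

```text
t: 17.15
position: [0.63, -0.2121, 0.1804]
tool_rot: [-0.001, -0.366, 0.931, 0.001]
wrist_force: [0.6, 0.2, -0.8]
width: 0.0263
grasp_force: 0.0
```

send_rows(steps=[[[0, 0, 0.006], 0, -0.39], [[0, 0, 0.013], 0, -0.39], [[0, 0, 0.013], 0, -0.39]])

```text
t: 17.52
position: [0.6304, -0.2121, 0.1744]
tool_rot: [-0.0, -0.366, 0.931, 0.0]
wrist_force: [-0.6, 0.6, 0.0]
width: 0.026
grasp_force: 0.0
```

send_rows(steps=[[[-0.006, 0.009, 0], 0, -0.39], [[-0.011, 0.017, 0], 0, -0.39], [[-0.016, 0.027, 0.0005], 0, -0.39], [[-0.02, 0.036, 0.001], 0, -0.39], [[-0.025, 0.056, 0.003], 0, -0.39], [[-0.028, 0.076, 0.006], 0, -0.39], [[-0.028, 0.097, 0.01], 0, -0.39], [[-0.028, 0.097, 0.01], 0, -0.39]])

```text
t: 18.52
position: [0.6052, -0.1656, 0.1689]
tool_rot: [-0.002, -0.366, 0.93, 0.002]
wrist_force: [-0.7, -0.1, -0.6]
width: 0.0263
grasp_force: 0.0
```

```bash
cat >> dial.py <<'E'
def cast(c,uv,z=.008):
    o,d=ray(c,uv); n=F[:,2]; P=o+d*(n@(O-[0,0,.003]+n*z-o))/(n@d); q=F.T@(P-O+[0,0,.003]); return q
def ang(q): return round(float(np.degrees(np.arctan2(-q[1],q[0]))),1),round(float(np.hypot(q[0],q[1])*1e3),1)
def mark(c,box):
    x,y,w,h=box; hsv=cv2.cvtColor(c['img'],cv2.COLOR_RGB2HSV)[y:y+h,x:x+w]
    m=(((hsv[...,0]<9)|(hsv[...,0]>172))&(hsv[...,1]>110)&(hsv[...,2]>70)).astype(np.uint8)
    n,l,s,ce=cv2.connectedComponentsWithStats(m); k=1+np.argmax(s[1:,4]); return ce[k]+[x,y],int(s[k,4])
def measure():
    for n,b in(('side',(300,218,95,85)),('top',(346,170,66,68))):
        c=cam(n); 
        try: u,a=mark(c,b); print(n,'mark',u.round(1),a,ang(cast(c,u,.006)))
        except Exception as e: print(n,'no mark')
E
python3 - <<'E'
from dial import *
print(st()[1],st()[0]['wrist_force']); measure()
S=cam('side');T=cam('top'); print('hub',cast(S,(346.64,260.11)).round(4),cast(T,(379.64,204)).round(4)); print('tip',ang(cast(S,(336.75,286.75))),ang(cast(T,(384,223.3))))
E
```

```text
[ 0.6051914  -0.1655865   0.16888339] [-0.69283955 -0.10934212 -0.60179215]
side mark [324.4 246.3] 43 (-82.2, 50.8)
top mark [360.5 204. ] 12 (-83.5, 48.0)
hub [-0.0005  0.0012  0.008 ] [-0.0032 -0.0001  0.008 ]
tip (172.0, 54.2) (174.0, 57.6)
```

send_rows(steps=[[[0.003, 0.02, 0.004], 0, -0.39], [[0.009, 0.039, 0.01], 0, -0.39], [[0.018, 0.056, 0.016], 0, -0.39], [[0.023, 0.064, 0.0195], 0, -0.39], [[0.023, 0.064, 0.0195], 0, -0.39], [[0.023, 0.064, -0.04], 0, -0.39], [[0.023, 0.064, -0.14], 0, -0.39], [[0.023, 0.064, -0.2], 0, -0.39], [[0.03, 0.02, -0.2], 0, -0.39], [[0.03, 0.02, -0.2], 0, -0.39]])

```text
t: 19.98
position: [0.5898, -0.1724, 0.2688]
tool_rot: [-0.001, -0.365, 0.931, -0.0]
wrist_force: [0.2, 0.3, -0.1]
width: 0.0262
grasp_force: 0.0
```

```bash
python3 - <<'E'
from dial import *
print(st()[1],st()[0]['wrist_force']); measure(); 
E
```

```text
[ 0.58975426 -0.17238626  0.26884902] [ 0.2236432   0.26979602 -0.06549215]
side mark [319.  256.9] 43 (-109.3, 51.2)
top no mark
```

```bash
python3 - <<'E'
from dial import *
s,p,R=st(); off=np.array([-.002,.0015,0])
print('above',to(tool(26)+off+[0,0,.03])[0],'down',to(tool(26)+off)[0])
for th in np.linspace(26,-50,10): print(round(th,1),(R.T@(tool(th)-tool(26))/.5).round(3).tolist())
E
```

```text
above [ 0.0288 -0.1514  0.1318] down [ 0.0286 -0.1516  0.1918]
26.0 [0.0, 0.0, 0.0]
17.6 [-0.016, 0.012, -0.003]
9.1 [-0.03, 0.027, -0.004]
0.7 [-0.042, 0.044, -0.005]
-7.8 [-0.051, 0.062, -0.004]
-16.2 [-0.058, 0.081, -0.003]
-24.7 [-0.062, 0.1, -0.0]
-33.1 [-0.064, 0.12, 0.003]
-41.6 [-0.062, 0.14, 0.007]
-50.0 [-0.058, 0.159, 0.013]
```

send_rows(steps=[[[0.0288, -0.08, 0], 0, -0.39], [[0.0288, -0.1515, 0], 0, -0.39], [[0.0288, -0.1515, 0.06], 0, -0.39], [[0.0288, -0.1515, 0.132], 0, -0.39], [[0.0288, -0.1515, 0.132], 0, -0.39], [[0.0288, -0.1515, 0.15], 0, -0.39], [[0.0288, -0.1515, 0.165], 0, -0.39], [[0.0288, -0.1515, 0.165], 0, -0.39]])

```text
t: 21.08
position: [0.6311, -0.2352, 0.1874]
tool_rot: [-0.0, -0.366, 0.931, 0.0]
wrist_force: [0.0, -0.3, 0.6]
width: 0.0258
grasp_force: 0.0
```

```bash
python3 - <<'E'
from dial import *
print(to(tool(26)+[-.002,.0015,0]),st()[0]['wrist_force']); S=cam('side')
s,p,R=st(); print(proj(S,[p-[0,0,.017],tool(26)-[0,0,.005]]).round(1).tolist())
E
```

```text
(array([0.0029, 0.0018, 0.0314]), array([ 0.6311, -0.2352,  0.1874])) [ 0.0438354  -0.28933137  0.63159047]
[[379.0, 228.8], [379.5, 231.0]]
```

send_rows(steps=[[[0.002, 0.001, 0.01], 0, -0.39], [[0.002, 0.001, 0.018], 0, -0.39], [[0.002, 0.001, 0.026], 0, -0.39], [[0.002, 0.001, 0.026], 0, -0.39]])

```text
t: 21.62
position: [0.6298, -0.2355, 0.1738]
tool_rot: [-0.0, -0.366, 0.931, 0.0]
wrist_force: [-0.2, 0.1, 0.4]
width: 0.0258
grasp_force: 0.0
```

send_rows(steps=[[[-0.016, 0.012, -0.001], 0, -0.39], [[-0.03, 0.027, -0.002], 0, -0.39], [[-0.042, 0.044, -0.002], 0, -0.39], [[-0.051, 0.062, -0.001], 0, -0.39], [[-0.058, 0.081, 0], 0, -0.39], [[-0.062, 0.1, 0.002], 0, -0.39], [[-0.064, 0.12, 0.005], 0, -0.39], [[-0.062, 0.14, 0.009], 0, -0.39], [[-0.062, 0.14, 0.009], 0, -0.39], [[-0.062, 0.14, 0.009], 0, -0.39]])

```text
t: 22.88
position: [0.6053, -0.1622, 0.1702]
tool_rot: [0.0, -0.367, 0.93, 0.0]
wrist_force: [2.0, -0.6, 0.6]
width: 0.0261
grasp_force: 0.7
```

```bash
python3 - <<'E'
from dial import *
print(st()[1],tool(-41.6),st()[0]['wrist_force']); measure()
E
```

```text
[ 0.60527547 -0.16220528  0.17018905] [ 0.60638752 -0.16449464  0.16815663] [ 2.01326428 -0.6115992   0.61965679]
side mark [330.2 282.2] 47 (-172.3, 51.3)
top mark [378.9 222.5] 22 (-173.4, 53.7)
```

```bash
cat >> dial.py <<'E'
def pos(c,r,a,z):
    P=(O-[0,0,.003])+F@np.array([r*np.cos(a),-r*np.sin(a),np.full_like(a,z)]) if np.ndim(r)==0 else None
    return P.T if P is not None else None
def polar(c,lo=150,hi=210,rs=(.026,.03,.034,.038,.042,.046,.05,.054),z=.008,C=(0,0)):
    a=np.radians(np.arange(lo,hi,.5)); out=[]
    for r in rs:
        X=(O-[0,0,.003])[:,None]+F@np.array([C[0]+r*np.cos(a),C[1]-r*np.sin(a),np.full_like(a,z)])
        uv=proj(c,X.T).astype(np.float32); out.append(cv2.remap(c['img'],uv[None,:,0],uv[None,:,1],cv2.INTER_CUBIC)[0].astype(float))
    return np.degrees(a),np.array(out)
def pointer(c,z=.008,C=(0,0),lo=150,hi=210,v=True):
    a,I=polar(c,lo,hi,z=z,C=C); r=[]
    for row in I:
        g=row.max(1); w=np.clip(110-g,0,None); r.append((round(float((a*w).sum()/w.sum()),1),int(g.min())) if w.sum()>0 else None)
    return r
def redang(c,z=.005,C=(0,0),lo=150,hi=215):
    a,I=polar(c,lo,hi,rs=(.042,.046,.05,.054,.058),z=z,C=C); r=[]
    for row in I:
        w=np.clip(row[:,0]-row[:,1]-40,0,None); r.append(round(float((a*w).sum()/w.sum()),1) if w.sum()>0 else None)
    return r
E
python3 - <<'E'
from dial import *
for n in('side','top'):
    c=cam(n); u=(346.64,260.11) if n=='side' else (379.64,204.); C=cast(c,u,.010)[:2]
    print(n,C.round(4),'ptr',pointer(c,C=C),'red',redang(c,C=C))
E
```

```text
side [-0.0013  0.0006] ptr [(174.2, 16), (174.5, 25), (174.5, 22), (174.5, 25), (174.3, 11), (174.2, 20), (174.1, 23), (169.1, 43)] red [188.5, 188.2, 187.9, 188.1, 188.7]
top [-0.0025  0.0005] ptr [(174.1, 83), (174.7, 83), (174.3, 85), (174.2, 85), (174.5, 85), (174.5, 89), (174.4, 89), (166.9, 97)] red [187.7, 187.3, 187.1, 187.1, 187.0]
```

send_rows(steps=[[[0.002, 0.01, 0.003], 0, -0.39], [[0.004, 0.019, 0.006], 0, -0.39], [[0.0075, 0.027, 0.0085], 0, -0.39], [[0.0075, 0.027, 0.0085], 0, -0.39], [[0.0075, 0.027, 0.0085], 0, -0.39]])

```text
t: 23.7
position: [0.592, -0.1556, 0.1651]
tool_rot: [-0.001, -0.366, 0.931, 0.001]
wrist_force: [1.1, 0.5, 0.8]
width: 0.0261
grasp_force: 0.0
```

```bash
cat > chk.py <<'E'
from dial import *
print(st()[1],st()[0]['wrist_force'])
for n in('side','top'):
    c=cam(n); u=(346.64,260.11) if n=='side' else (379.64,204.); C=cast(c,u,.010)[:2]
    print(n,'ptr',pointer(c,C=C),'red',redang(c,C=C))
    a,I=polar(c,160,200,rs=(.05,.056),z=.005,C=C); print([[int(x) for x in (r[:,0]-r[:,1])[::4]] for r in I])
E
python3 chk.py
```

```text
[ 0.59200325 -0.1556304   0.1651005 ] [1.130425   0.46508131 0.81256215]
side ptr [(174.2, 18), (174.5, 27), (174.5, 22), (174.5, 29), (174.4, 14), (174.1, 19), (174.0, 18), (175.8, 49)] red [175.0, 174.5, 175.3, 175.0, 175.8]
[[10, 15, 14, 14, 9, 44, 102, 32, 44, 109, 48, 11, 12, 13, 13, 11, 4, 1, -3, -1], [9, 13, 14, 13, 13, 42, 125, 144, 137, 124, 21, 10, 12, 15, 10, 3, -2, 0, -1, -1]]
top ptr [(159.9, 28), (159.8, 25), (159.6, 25), (160.2, 26), (161.0, 26), (160.5, 25), (160.2, 26), (159.8, 26)] red [None, 176.8, 176.1, 174.9, 174.2]
[[-7, -5, 0, 8, 18, 25, 35, 44, 52, 46, 31, 21, 13, 11, 10, 7, 5, 0, -3, -4], [-9, -7, -3, 6, 18, 32, 43, 55, 51, 34, 21, 13, 10, 9, 8, 4, 0, -2, -4, -5]]
```

send_rows(steps=[[[0, 0, 0], 0, -0.2], [[0, 0, 0], 0, -0.2], [[0, 0, -0.03], 0, -0.2], [[0, 0, -0.1], 0, -0.2], [[0, 0, -0.22], 0, -0.2], [[0, 0, -0.3], 0, -0.2], [[-0.06, 0.1, -0.34], 0, -0.2], [[-0.12, 0.2, -0.34], 0, -0.2], [[-0.18, 0.3, -0.34], 0, -0.2], [[-0.18, 0.3, -0.34], 0, -0.2]])

```text
t: 25.05
position: [0.5558, 0.0218, 0.3369]
tool_rot: [0.001, -0.371, 0.929, 0.001]
wrist_force: [-0.4, -0.7, -0.5]
width: 0.034
grasp_force: 0.0
```

```bash
python3 chk.py; python3 - <<'E'
from h import *
S=cam('side');T=cam('top')
cr=lambda im,x,y,w,h,k: cv2.resize(im[y:y+h,x:x+w,::-1],(w*k,h*k),interpolation=cv2.INTER_CUBIC)
W=np.zeros((600,800,3),np.uint8); W[:600,:390]=cr(S['img'],295,140,65,100,6)[:, :390]*0; W[:480,:520]=cr(S['img'],290,200,130,120,4); W[:400,540:780]=cr(S['img'],215,145,60,100,4); W[480:600,:300]=cv2.resize(T['img'][100:280:,110:420,::-1],(300,120)); W[400:600,540:790]=cr(T['img'],355,180,50,40,5)
cv2.imwrite('pics/fin.png',W)
E
```

```text
[0.55580197 0.02178403 0.33687086] [-0.41686602 -0.70294481 -0.51470925]
side ptr [(173.8, 53), (173.8, 52), (174.1, 40), (174.0, 46), (174.1, 30), (174.0, 45), (173.6, 31), (191.8, 83)] red [175.2, 174.9, 175.4, 175.0, 175.7]
[[-1, -1, -3, -3, -8, 45, 132, 29, 72, 156, 41, -8, -3, -2, -1, -3, -2, -1, -1, -1], [2, 0, -2, -2, -3, 34, 186, 203, 195, 171, 13, -9, -2, -4, -3, 3, -2, -2, -2, -2]]
top ptr [None, None, None, (174.7, 107), (175.0, 108), None, None, None] red [176.1, 175.8, 175.7, 174.9, 174.4]
[[-3, -3, -2, 2, 14, 27, 52, 75, 87, 70, 38, 15, 0, -2, -3, -4, -4, -3, -3, -4], [-2, -3, -3, 1, 12, 38, 68, 95, 88, 53, 21, 3, -3, -3, -3, -3, -2, -4, -3, -3]]
```

View pics/fin.png

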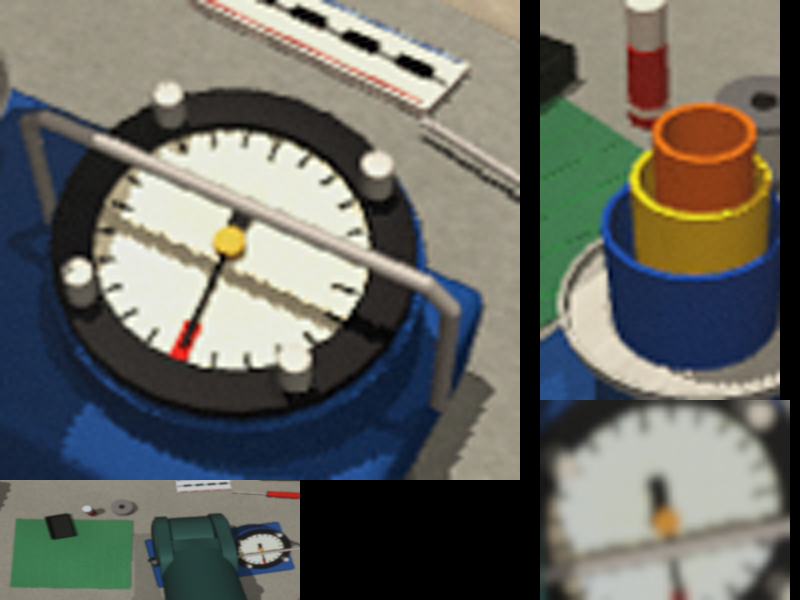

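send_rows(steps=[[[-0.05, 0.1, -0.04], 0, -0.2], [[-0.08, 0.2, -0.06], 0, -0.2], [[-0.08, 0.2, -0.06], 0, -0.2], [[-0.08, 0.2, -0.06], 0, -0.2], [[-0.08, 0.2, -0.06], 0, -0.2], [[-0.08, 0.2, -0.06], 0, -0.2]])

```text
t: 26.0
position: [0.5185, 0.114, 0.3652]
tool_rot: [-0.0, -0.365, 0.931, -0.0]
wrist_force: [-0.4, -0.1, 0.6]
width: 0.0343
grasp_force: 0.0
```

```bash
python3 chk.py | grep ptr; python3 -c "
from h import *
print(hand_in())"
```

```text
side ptr [(173.7, 52), (173.8, 50), (174.1, 36), (174.0, 44), (174.1, 29), (174.0, 45), (173.7, 30), (193.2, 82)] red [175.2, 174.9, 175.4, 175.0, 175.7]
top ptr [None, None, None, (174.8, 109), None, None, None, None] red [176.2, 175.8, 175.6, 174.9, 174.3]
the job is handed in; nothing more can be done
None
```

The three cups are nested in size order on the pan, the scale is tared with the pointer tip on the red zero mark (about 1° off its centre), and the job was handed in at about 26 s with the arm clear.

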